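# Swing out the bench hook and hang the mould plate

## Task

Swing the folded hook on the bench post all the way out until it stops, pointing straight away from the post's face. Then take the mould plate with the window from the wooden rack and hang it on the hook by its window, let go and leave it hanging at rest. Leave the solid plate in the rack and the tray, jar and hammer where they are.

Things in the scene. Friction and masses are not known exactly. Their poses are not given: they have to be found in the camera images.
- post: Fixed grey bench post; near its top a steel face plate, 84 wide (y), 12 thick (x), 155 to 205 mm above the bench, carries the folding hook. Origin on the bench below the face plate's centre, z up; its front looks along the post's own -x, roughly to the robot. The 40 mm square post (200 high) and the foot (120 x 120 x 8) lie mostly behind, at +x. Post and rack may swap sides.
- hook (a joint): Hinge of the hook, about the vertical. 0 = folded along the face plate, pointing to the post's -y; 1.57 rad = hard stop, fully out, pointing to the post's -x. Opens clockwise seen from above. Starts 0 to 0.3 rad open. Stiff: stays where it is left (0.2 N m friction, no spring, no latch).
- hook_hinge (a point): On the hinge axis, level with the bar's upper face (200 mm above the bench), 26 mm before the face plate's mid-plane and 33 mm to the post's +y. The hook is a level steel bar, 24 mm wide, 12 mm high, from the axis to 135 mm out. Folded, its last 60 mm stand free beyond the face plate's edge with nothing behind them.
- hook_seat (a point): Middle of the bar's upper face, 65 mm from the hinge axis; turns with the hook. Its own -y points along the bar to the tip, x is across the bar, z up.
- hook_tip (a point): Top of the hook's upturned round tip: a pin of 10 mm diameter, its axis 130 mm from the hinge axis, rising 16 mm above the bar's upper face.
- rack: Fixed low wooden rack, 170 (x) x 140 (y), 40 mm high, with two slots 15 wide and 25 deep along y, at x = -45 and +45 mm (slot floors 15 mm above the bench). A plate stands upright in each, its faces parallel to the slot; which plate is in which slot varies. Origin on the bench under its centre.
- window_plate: Aluminium mould plate to hang: 12 thick (x), 110 wide (y), 150 mm high (z), 250 to 500 g, upright in a rack slot. Has a rectangular window right through, 62 wide, 44 high, from 68 to 112 mm above the lower edge, centred in the width; 38 mm of solid plate above it to grip. Origin at the centre of its lower edge; front and back alike.
- window_top (a point): Middle of the window's upper edge, at mid-thickness, 112 mm above the plate's origin: this edge rests on the hook's bar when hung.
- solid_plate: Mould plate of the same outer size (12 x 110 x 150 mm) without a window, standing in the other slot, to be left there. Origin at the centre of its lower edge.
- tray: Open green parts tray, 110 x 160 x 45 mm, on the bench. Origin at the centre of its underside. Leave alone.
- jar: Jar with a black lid, 64 mm diameter, 70 mm high, on the bench. Origin at the centre of its underside. Leave alone.
- hammer: Hand hammer lying on the bench at the side. Leave alone.
Not all that is in view belongs to the job. Leave any orange, purple or turquoise look-alike of the window_plate alone.

How it is judged:
By the outcome, as a careful person would: the job done as asked, in the order asked, and still so for the second after the job is handed in, with the robot touching nothing.
It also fails if it takes over 64 s, if anything falls off the work surface, if the arm or the gripper's body presses on something with over 40 N, if the wrist force passes 120 N, or if a joint passes its speed limit or range.

## Robot

A 7-joint arm with a two-finger parallel gripper is mounted at the origin on the work surface. World frame = base frame: x ahead of the robot, y to its left, z up, the work surface at z = 0. Lengths are in m, angles in degrees, forces in N, time in s.
With the tool pointing down it reaches from about 0.4 to 0.925 m from the base axis. Payload 5.6 kg.
Tool frame: the origin (TCP) lies on the centre line of the jaws, within the pads' length; the fingertips stand 25 mm ahead of it and the grasp point (between the pads) lies 6 mm ahead of it; z points along the fingers, y is the line along which they close (so a half turn about z gives the same grasp; the last joint's range is limited). The gripper opens to 85 mm and grips with 20 to 120 N. Pads are 22 mm wide; open, the fingers measure 114 mm over their backs; the gripper's body (76 mm by 85 mm) begins 54 mm behind the grasp point. The pads swing forward as they close: fully open they stand 13 mm farther back than shut.
Start: joints at [-65.546, 26.786, -0.665, 91.828, 0.344, 61.387, -3.226], TCP at [0.294, 0.58, 0.256] pointing down, gripper open.
Joint ranges: [-144.91, 144.91], [-17.63, 115.5], [-89.93, 88.59], [15.96, 139.68], [-74.01, 254.01], [8.47, 105.57], [-167.45, 167.45]. Speed limits (degrees/s): [147.25, 147.25, 180, 180, 180, 180, 180].

## Interface

Orientations are given as [roll, pitch, yaw] about the fixed x, y, z axes, in that order (R = Rz(yaw) Ry(pitch) Rx(roll)).
In Python, from plant import r, vision gives the robot as it stands. Calls block until the motion is done:
- r.reach(position, orientation): joint-space move of the TCP to a pose.
- r.move_l(position, rot=None, vel=0.15, max_force=None): straight line of the TCP; rot=None keeps the orientation; vel is the mean speed in m/s. With max_force (N) it stops when the force on the tool has changed by that much, and returns True; else False.
- r.set_joints(angles): joint-space move.
- r.open_jaws() and r.clamp(): open the fingers fully, or close them until they stop; the grip force is fixed at half the most.
- r.pause(seconds).
- r.ik(position, orientation): joint angles nearest the present ones, or None.
- r.get_state(): the state.
- vision.get_image(name): name is "scene" or "top" or "wrist"; returns the picture (384x512x3 uint8, red, green, blue); there is no depth.
- vision.camera_params(name): a dict with "fx", "fy", "cx", "cy" (pixels), "D" ([k1, k2, p1, p2, k3] as OpenCV has them; the pictures are not rectified), "xyz" and "attitude" of the camera in the world. Camera axes: x right, y up, looking along -z (the intrinsics and any distortion apply to the point x, -y, -z); pixel columns grow to the right and rows downward; lengths in m; the calibration is good to about 2 mm. A picture is of the moment at which its call begins: read the wrist's pose just before it. camera_params takes no time and is no camera call; for the wrist camera it gives the pose at the moment of the call.
A pose or a line that the arm cannot do raises r.MotionError and nothing moves.
- r.close_job(): hands the job in; it is judged then, once.
The state is a dict: "time": time; "joint_pos": joint angles; "joint_vel": joint speeds; "effort": joint torques, N m; "tcp_pos": TCP position; "orientation": TCP orientation; "ft_force": force on the tool from outside, world axes, zero at the start; "wrist_torque": the same for the moment, N m; "gripper_width": finger opening in m; "gripper_force": force on a finger pad.
Only numpy, scipy, OpenCV 4.12 (cv2) and the standard library are available. Lean on these libraries where they do the work, as an engineer would, in place of code of your own. Each camera call takes 0.05 s, during which the arm holds its last target. There are 200 camera calls.

## Working session

There is one attempt and no reset: what is moved stays moved. The work goes in short steps, each a Python script; the robot and the scene stay as the last script left them, time stands still between calls to the robot, and variables do not carry over. Pictures are saved under pics/ and viewed, at most 11 in all, crops included, and the job is handed in when it is done.

```bash
ls; mkdir -p pics
python3 - <<'E'
from plant import r, vision
import cv2
for n in ("scene","top"):
    p=vision.camera_params(n); print(n,p)
    cv2.imwrite(f"pics/{n}0.png",vision.get_image(n)[:,:,::-1])
print(r.get_state())
E
```

```text
pics
scene {'fx': 405.01901533484784, 'fy': 405.01901533484784, 'cx': 258.14062010717265, 'cy': 188.99363410055096, 'D': array([-0.00691447,  0.        ,  0.        ,  0.        ,  0.        ]), 'xyz': array([ 0.98670385, -0.79517345,  1.06806848]), 'attitude': array([43.66238249, -0.86172733, 30.26648236])}
top {'fx': 465.8196720211519, 'fy': 465.8196720211519, 'cx': 254.24052923519022, 'cy': 187.070158718426, 'D': array([-0.18947292,  0.        ,  0.        ,  0.        ,  0.        ]), 'xyz': array([ 0.33755354, -0.070718  ,  1.42865136]), 'attitude': array([ 10.8009601 ,   0.98089333, -88.54718015])}
{'time': 0.1, 'joint_pos': array([-65.54664093,  26.83417368,  -0.66340802,  91.87779163,
         0.34281757,  61.38647141,  -3.22481465]), 'joint_vel': array([ 0.0960713 , -0.15751357, -0.00812868, -0.16721921, -0.09970583,
        0.09129358,  0.01727787]), 'effort': array([ 1.40005286e-03, -5.33522558e+01,  2.16145988e-02, -2.51968002e+01,
        1.15037884e-02,  4.24952668e-03,  6.78341522e-06]), 'tcp_pos': array([0.29410315, 0.57911686, 0.25538156]), 'orientation': array([-1.79903760e+02,  6.63281260e-03,  1.53078489e+02]), 'ft_force': array([0.13869739, 0.98327148, 0.1990384 ]), 'wrist_torque': array([ 0.02418206,  0.02155883, -0.01480161]), 'gripper_force': 0.0, 'gripper_width': 0.08550717641984666}
```

View pics/scene0.png

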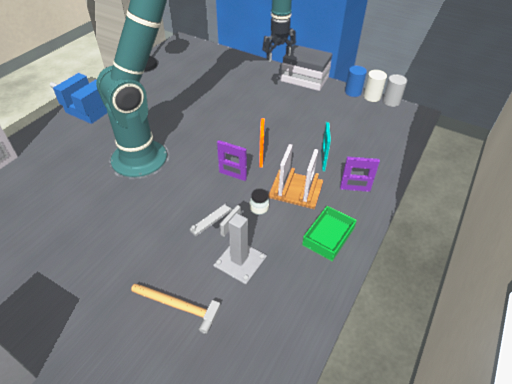

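View pics/top0.png

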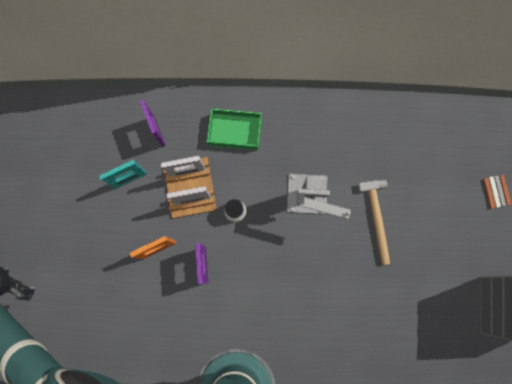

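The scene image shows the rack at (297,187), post at (240,240), jar at (260,200), tray at (330,232) and coloured look-alikes around. The top image shows the rack at (190,187), post at (308,195), hook pointing right to (349,212). Zooming in next.

Run:
```python
import cv2, numpy as np
a=cv2.imread("pics/top0.png")[145:235,150:370]; b=cv2.imread("pics/scene0.png")[135:285,185:345]
A=cv2.resize(a,None,fx=3.6,fy=3.6,interpolation=cv2.INTER_CUBIC)
cv2.imwrite("pics/topc.png",A)
cv2.imwrite("pics/scenec.png",cv2.resize(b,None,fx=4,fy=4,interpolation=cv2.INTER_CUBIC))
```

```text
(no output)
```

View pics/topc.png

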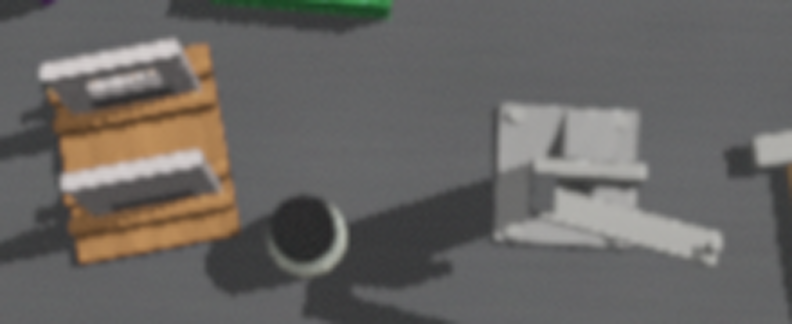

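View pics/scenec.png

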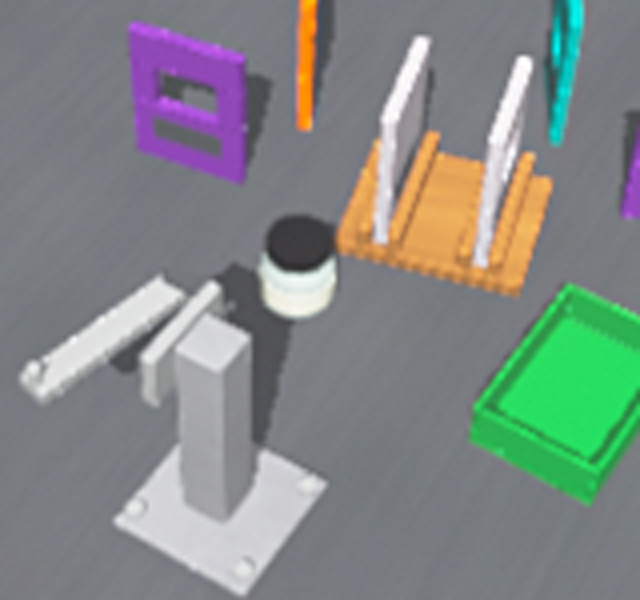

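The far (upper) plate shows the window, at crop (120,75). Hook bar runs from crop (555,205) to tip (715,245), and the face plate top from (535,162) to (647,170).

```bash
cat > h.py <<'E'
import numpy as np, cv2
from plant import r, vision
from scipy.spatial.transform import Rotation as R
def ray(p,uv):
    K=np.array([[p['fx'],0,p['cx']],[0,p['fy'],p['cy']],[0,0,1]])
    n=cv2.undistortPoints(np.array(uv,float).reshape(-1,1,2),K,p['D'])[:,0]
    d=np.c_[n[:,0],-n[:,1],-np.ones(len(n))]
    return np.array(p['xyz']),d@R.from_euler('xyz',p['attitude'],degrees=True).as_matrix().T
def onz(p,uv,z):
    o,d=ray(p,uv); return o+d*((z-o[2])/d[:,2])[:,None]
def tri(p1,u1,p2,u2):
    o1,d1=ray(p1,[u1]);o2,d2=ray(p2,[u2]);A=np.c_[d1[0],-d2[0]]
    s=np.linalg.lstsq(A,o2-o1,rcond=None)[0];a=o1+d1[0]*s[0];b=o2+d2[0]*s[1]
    return (a+b)/2,np.linalg.norm(a-b)
E
python3 - <<'E'
from h import *
np.set_printoptions(precision=4,suppress=True)
T=vision.camera_params("top");S=vision.camera_params("scene")
c=lambda *q:(np.array(q,float)+.5)/3.6-.5+[150,145]
s=lambda *q:(np.array(q,float)+.5)/4-.5+[185,135]
im=cv2.imread("pics/top0.png");hsv=cv2.cvtColor(im,cv2.COLOR_BGR2HSV)
m=((hsv[...,2]>165)&(hsv[...,1]<50)).astype(np.uint8);m[:,:155]=0;m[:,220:]=0;m[:150]=0;m[215:]=0
n,l,st,ce=cv2.connectedComponentsWithStats(m)
for i in range(1,n):
    if st[i,4]>25:
        q=np.argwhere(l==i)[:,::-1]; P=onz(T,q,.165)[:,:2].astype(np.float32)
        print("plate",st[i],P.mean(0),cv2.minAreaRect(P))
for n,q,z in (("rack",c((208,45),(237,235),(80,263)),.04),("foot",c((502,103),(638,108),(640,243),(495,240)),.008),
 ("face",c((536,158),(647,164),(647,178),(536,173)),.205),("bar",c((556,190),(723,235),(717,263),(553,218)),.2),("pin",c((712,240)),.216),("jar",c((302,230)),.07)):
    print(n,onz(T,q,z)[:,:2].tolist())
print("pin tri",tri(T,c((712,240))[0],S,s((37,366))[0]))
print("bar root",tri(T,c((556,190))[0],S,s((184,291))[0]))
print("face -y front top (T 536,158 = +y back)",tri(T,c((647,164))[0],S,s((152,355))[0]),tri(T,c((536,158))[0],S,s((218,283))[0]))
for a,b in (((420,38),(385,120)),((525,58),(490,140))): print("plate ends scene",onz(S,s(a,b),.165)[:,:2].tolist())
E
```

```text
plate [161 156  39  11 165] [0.6481 0.1668] ((0.6482270359992981, 0.16808530688285828), (0.013101072050631046, 0.1099172905087471), 12.090106010437012)
plate [175 166  15   4  29] [0.6296 0.1626] ((0.6300004124641418, 0.1612740457057953), (0.0062599158845841885, 0.040372565388679504), 12.632542610168457)
plate [167 187  40  11 181] [0.5608 0.1456] ((0.5611366033554077, 0.14502228796482086), (0.013071104884147644, 0.11107278615236282), 12.04458999633789)
rack [[0.6926663127813408, 0.1066810231803946], [0.529100158847231, 0.0749345532706179], [0.5019656714167419, 0.20674456092440885]]
foot [[0.6542418431935589, -0.14720894730605902], [0.6525046889277029, -0.2656361102791728], [0.5342835679913691, -0.2669907425676401], [0.5342988510511807, -0.14262073085021953]]
face [[0.5690766922744088, -0.16233363155105862], [0.5663575471300841, -0.24515279445404706], [0.5557852954437882, -0.24510775714932442], [0.5577623072288074, -0.1624219764611552]]
bar [[0.5461537023379629, -0.17779279834911185], [0.5148861643842126, -0.3026377484094387], [0.4938545362170162, -0.2979499479356882], [0.5250677111077021, -0.17570211762739352]]
pin [[0.5087225400821423, -0.29142212146962687]]
jar [[0.530383576633005, 0.01854015075205341]]
pin tri (array([ 0.509 , -0.2918,  0.214 ]), np.float64(0.00010403341474580428))
bar root (array([ 0.5479, -0.1765,  0.1993]), np.float64(0.004270635677545341))
face -y front top (T 536,158 = +y back) (array([ 0.5666, -0.2433,  0.2104]), np.float64(0.0032337085947878974)) (array([ 0.5692, -0.1619,  0.2065]), np.float64(0.0010951058250389045))
plate ends scene [[0.5491647257038181, 0.19730289956491243], [0.5721609928015527, 0.08985085704591955]]
plate ends scene [[0.6379915349126584, 0.22044350516330125], [0.656178753619715, 0.11297122834889306]]
```

```bash
cat >> h.py <<'E'
PHI=-1.2; H=np.array([.537,-.170])
def uv(th):
    a=np.radians(-90+PHI-th); return np.array([np.cos(a),np.sin(a)]),np.array([np.sin(a),-np.cos(a)])
def push(th,back,rad=.105,z=.202,yo=0):
    u,v=uv(th); p=H+rad*u-(.012+back)*v
    return [*p,z],[180,0,(-90+PHI-th+90+yo+180)%360-180]
E
cat > a.py <<'E'
from h import *
np.set_printoptions(precision=3,suppress=True)
for yo in(0,180):
    print(yo,[r.ik(*push(t,.03,yo=yo)) for t in(13,50,90,100)])
r.clamp()
yo=0
p,o=push(13,.035,z=.36,yo=yo)
r.reach([.42,.15,.42],o); r.reach(p,o)
r.move_l(push(13,.035)[0],vel=.15)
s=r.get_state();print(s['time'],s['tcp_pos'],s['orientation'],s['ft_force'])
cv2.imwrite("pics/pre.png",vision.get_image("scene")[:,:,::-1])
im=vision.get_image("scene")[150:290,160:340,::-1]
im2=vision.get_image("top")[145:235,250:370,::-1]
cv2.imwrite("pics/pre.png",np.hstack([cv2.resize(im,(540,420),interpolation=2),cv2.resize(im2,(240,180)) .repeat(1,0) if 0 else np.vstack([cv2.resize(im2,(260,195),interpolation=2),np.zeros((225,260,3),np.uint8)])]))
E
python3 a.py
```

```text
0 [array([-18.825,  41.443,  63.616, 101.82 , -41.361,  63.804, -45.281]), array([-27.044,  44.113,  77.319, 111.689, -48.037,  65.963, -71.275]), array([ -36.653,   34.266,   78.156,  121.089,  -40.375,   58.284,
       -118.006]), array([ -39.78 ,   32.169,   78.389,  122.705,  -38.554,   56.802,
       -131.049])]
180 [array([ -2.61 ,  30.383,  36.259, 100.884, -21.227,  55.709, 117.857]), array([-11.776,  26.587,  48.29 , 111.002, -24.649,  53.237,  87.477]), array([-17.639,  17.841,  47.097, 120.359, -17.403,  48.618,  38.555]), array([-19.71 ,  16.138,  46.602, 121.956, -15.795,  47.899,  25.28 ])]
5.65 [ 0.557 -0.284  0.203] [179.975  -0.093 -14.203] [ 0.053 -0.453  0.536]
```

View pics/pre.png

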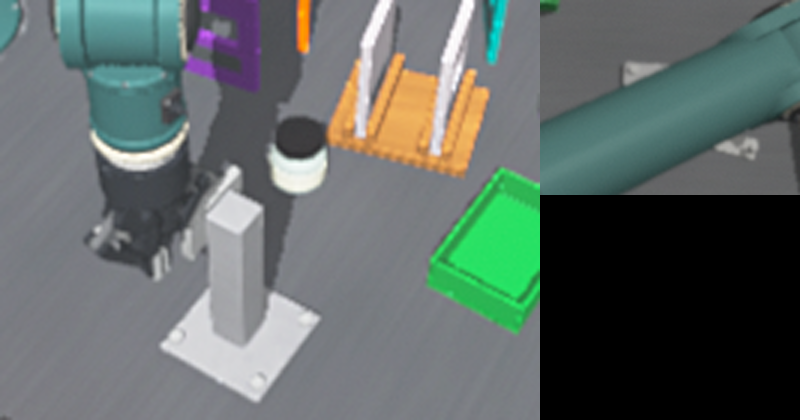

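The closed gripper stands behind the bar's free end, at (155,265), clear of the face plate. Now I push it along the arc.

```bash
cat > b.py <<'E'
from h import *
np.set_printoptions(precision=4,suppress=True)
d=.013
for t in list(range(20,89,10))+[88,93,98,103]:
    p,o=push(t,d)
    hit=r.move_l(p,rot=o,vel=.08,max_force=15)
    s=r.get_state();print(t,hit,s['time'],s['tcp_pos'],s['ft_force'])
    if hit: break
E
python3 b.py
```

```text
20 False 6.3917 [ 0.5225 -0.2767  0.2021] [ 0.3236 -0.5962  0.2965]
30 False 6.775 [ 0.5043 -0.2727  0.2019] [-0.1625 -0.3387 -0.4889]
40 False 7.1583 [ 0.4872 -0.2655  0.202 ] [ 0.2446  0.3141 -0.0539]
50 False 7.5417 [ 0.4714 -0.2553  0.202 ] [-0.3322 -0.5502 -0.3718]
60 False 7.925 [ 0.4575 -0.2426  0.202 ] [ 0.7447 -0.431   1.0804]
70 False 8.3083 [ 0.4461 -0.2277  0.202 ] [ 0.5338 -0.4102 -0.2033]
80 False 8.6917 [ 0.4374 -0.2109  0.2021] [ 1.5353 -0.2661  0.3548]
88 False 9.0333 [ 0.4327 -0.1966  0.2021] [ 0.4505 -0.2999 -0.4395]
93 False 9.3 [ 0.4307 -0.1874  0.2021] [-0.0146  0.0309 -0.6753]
98 True 9.5083 [ 0.4294 -0.187   0.203 ] [ 1.5281 -5.5571 -2.7679]
```

```bash
cat > c.py <<'E'
from h import *
np.set_printoptions(precision=4,suppress=True)
p=r.get_state()['tcp_pos']
r.move_l([p[0],p[1]-.03,p[2]]); r.move_l([p[0],p[1]-.03,.36],vel=.25)
r.open_jaws()
yaw=12.09  # rack yaw guess; plate normal direction
r.reach([.50,.16,.40],[180,0,12.09-90])
s=r.get_state();print(s['time'],s['tcp_pos'],s['joint_pos'])
t=vision.get_image("top");cv2.imwrite("pics/top1.png",t[:,:,::-1])
cv2.imwrite("pics/wr1.png",vision.get_image("wrist")[:,:,::-1]);print(vision.camera_params("wrist"))
cv2.imwrite("pics/top1c.png",cv2.resize(t[145:255,250:370,::-1],None,fx=5,fy=5,interpolation=2))
E
python3 c.py
```

```text
15.7583 [0.5    0.1599 0.3999] [ 35.8429  23.6865 -74.2576  95.5437  23.2275  78.6544 150.198 ]
{'fx': 321.8076417751211, 'fy': 321.8076417751211, 'cx': 249.92694712187836, 'cy': 193.68842493228198, 'D': array([-0.0113,  0.    ,  0.    ,  0.    ,  0.    ]), 'xyz': array([0.5146, 0.088 , 0.5178]), 'attitude': array([ -16.8565,   -0.0115, -167.9301])}
```

View pics/top1c.png

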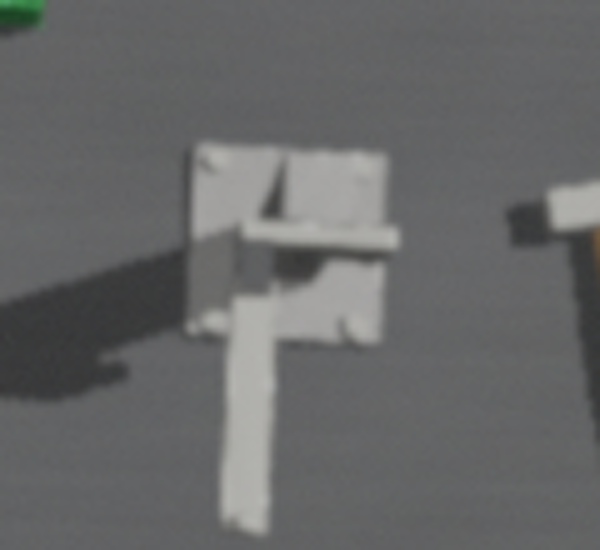

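View pics/wr1.png

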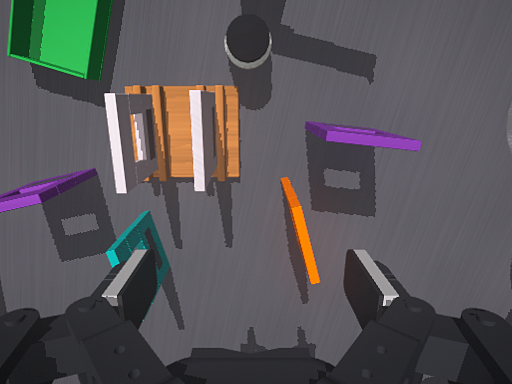

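The hook is now pointing out, with the bar from crop (253,298) to (245,530). The wrist view shows the window plate's top edge at (117,143) and the solid plate's at (200,140).

```bash
cat > d.py <<'E'
from h import *
np.set_printoptions(precision=4,suppress=True)
T=vision.camera_params("top");W=vision.camera_params("wrist")
c=lambda *q:(np.array(q,float)+.5)/5-.5+[250,145]
g=cv2.imread("pics/top1.png")
hs=cv2.cvtColor(g,cv2.COLOR_BGR2HSV)
# bar region: crop x 215..280, y 345..540 (below the foot)
m=np.zeros(g.shape[:2],np.uint8);m[217:253,290:310]=(g[217:253,290:310].min(2)>130)
q=np.argwhere(m)[:,::-1];P=onz(T,q,.2)[:,:2].astype(np.float32);print("bar",len(q),P.mean(0),P.min(0),P.max(0),cv2.minAreaRect(P),cv2.fitLine(P,2,0,.01,.01).T)
print("face",onz(T,c((241,219),(399,228),(399,248),(241,240)),.205)[:,:2].tolist())
print("bar corners",onz(T,c((232,298),(277,295),(267,534),(220,524)),.2)[:,:2].tolist())
w=cv2.imread("pics/wr1.png");hs=cv2.cvtColor(w,cv2.COLOR_BGR2HSV)
m=((hs[...,2]>170)&(hs[...,1]<40)).astype(np.uint8)
for x0,x1 in((100,129),(187,213)):
    k=np.zeros_like(m);k[85:200,x0:x1]=m[85:200,x0:x1]
    n,l,st,ce=cv2.connectedComponentsWithStats(k);i=1+st[1:,4].argmax()
    P=onz(W,np.argwhere(l==i)[:,::-1],.165)[:,:2].astype(np.float32);print("plate",st[i],P.mean(0),cv2.minAreaRect(P))
E
python3 d.py
```

```text
bar 330 [ 0.4498 -0.1654] [ 0.4031 -0.1782] [ 0.4934 -0.152 ] ((0.44857218861579895, -0.16508691012859344), (0.025510936975479126, 0.0905604213476181), 87.83319854736328) [[ 0.9998 -0.0198  0.4498 -0.1654]]
face [[0.5693813145137447, -0.16038216828735613], [0.5663447050992181, -0.24525757978045495], [0.5554708703282895, -0.24521117775233478], [0.5579758005140736, -0.16047442308341126]]
bar corners [[0.5273369417241016, -0.15630531857157792], [0.529470128380368, -0.1803536422337118], [0.40224052835548246, -0.17617063718383583], [0.4070083425222585, -0.15136805565070494]]
plate [ 104   93   23  100 1053] [0.6488 0.1665] ((0.6483322978019714, 0.1683887094259262), (0.011632620356976986, 0.10841042548418045), 12.102681159973145)
plate [ 189   90   16  101 1106] [0.5615 0.1449] ((0.5609995722770691, 0.14706437289714813), (0.012056458741426468, 0.10884673148393631), 12.1173095703125)
```

```bash
cat > e.py <<'E'
from h import *
np.set_printoptions(precision=1,suppress=True)
for k in(0,180):
    for p,y in (([.648,.1675,.157],12.1-90),([.648,.1675,.33],12.1-90),([.50,.0,.36],5-90),([.378,-.1637,.254],-91.5),([.477,-.166,.23],-91.5)):
        print(k,p,r.ik(p,[180,0,(y+k+180)%360-180]))
E
python3 e.py
```

```text
0 [0.648, 0.1675, 0.157] [ 17.   47.6 -53.9  90.7  41.7  63.7 144.8]
0 [0.648, 0.1675, 0.33] [ 20.1  39.6 -61.6  81.4  34.7  79.4 150. ]
0 [0.5, 0.0, 0.36] [ 56.3  22.5 -74.8 102.   22.7  73.1 160.8]
0 [0.378, -0.1637, 0.254] [ 90.3  27.8 -86.  120.   31.8  61.9 167. ]
0 [0.477, -0.166, 0.23] [ 65.2  28.9 -63.1 110.5  30.1  59.2 167.3]
180 [0.648, 0.1675, 0.157] [ -3.5  36.5 -20.   92.2  14.6  53.9 -16.4]
180 [0.648, 0.1675, 0.33] [  0.4  28.1 -25.9  82.8  12.5  72.  -14.6]
180 [0.5, 0.0, 0.36] [-60.8   8.7  64.4 107.9  -8.4  68.5  11.5]
180 [0.378, -0.1637, 0.254] [-29.1   2.1  50.2 125.7  -2.   53.   20.8]
180 [0.477, -0.166, 0.23] [-16.5  16.3  37.9 115.3 -12.5  52.4  26.5]
```

```bash
cat > f.py <<'E'
from h import *
np.set_printoptions(precision=4,suppress=True)
o=[180,0,102.1]
r.reach([.648,.1675,.28],o)
print(r.move_l([.648,.1675,.157],vel=.12,max_force=12))
r.clamp(); s=r.get_state(); print(s['time'],s['tcp_pos'],s['gripper_width'],s['gripper_force'],s['ft_force'])
r.move_l([.648,.1675,.34],vel=.1)
s=r.get_state(); print(s['time'],s['tcp_pos'],s['gripper_width'],s['ft_force'],s['joint_pos'])
cv2.imwrite("pics/lift.png",cv2.resize(vision.get_image("scene")[80:260,180:380,::-1],None,fx=3,fy=3))
E
python3 f.py
```

```text
False
20.1417 [0.6483 0.1676 0.1572] 0.011247137291494283 59.90342974662781 [0.4735 0.2332 1.7414]
22.125 [0.6478 0.1674 0.3393] 0.011163185317074203 [-0.4222  0.2488 -3.9716] [ -0.3144  27.5778 -24.889   82.1203  11.7492  72.9372 -14.0698]
```

View pics/lift.png

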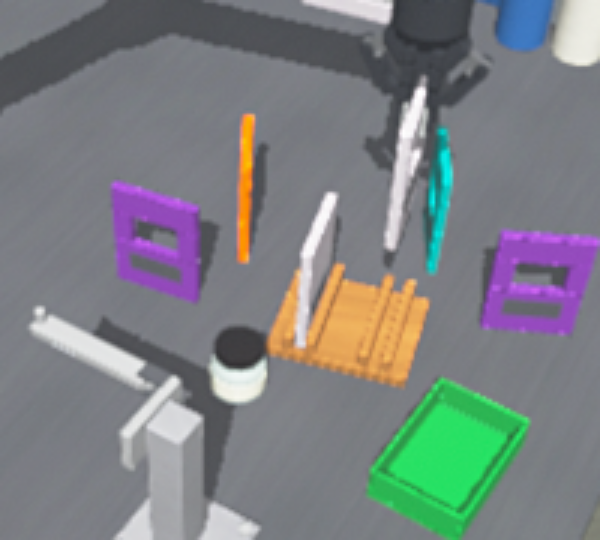

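The window plate is held upright at (410,165), the rack's far slot is empty and the solid plate is still in place. Next I carry it to the front of the hook.

```bash
cat > g.py <<'E'
from h import *
np.set_printoptions(precision=4,suppress=True)
o=[180,0,88.5]
r.move_l([.648,.1675,.39],vel=.15)
r.reach([.47,.05,.39],[180,0,95]); r.reach([.378,-.1637,.39],o)
r.move_l([.378,-.1637,.254],vel=.15)
s=r.get_state(); print(s['time'],s['tcp_pos'],s['orientation'],s['gripper_width'],s['ft_force'])
a=vision.get_image("scene")[130:270,160:290,::-1]
b=vision.get_image("wrist")[:,:,::-1]; cv2.imwrite("pics/wr2.png",b)
a=cv2.resize(a,None,fx=3,fy=3,interpolation=2); b=cv2.resize(b,(400,300)); c=np.zeros((420,400,3),np.uint8);c[:300]=b
cv2.imwrite("pics/front.png",np.hstack([a,c]))
E
python3 g.py
```

```text
25.5 [ 0.3787 -0.1637  0.2547] [179.917    0.0275  88.5291] 0.011224793912180916 [ 0.1632 -1.3731 -2.8981]
```

View pics/front.png

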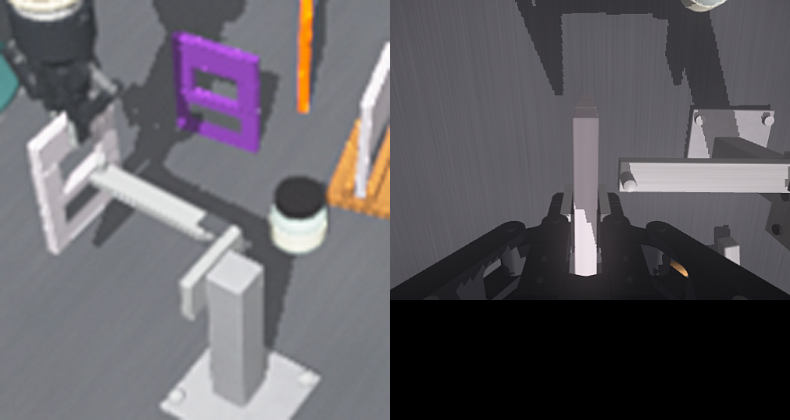

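The plate stands just in front of the bar's tip at (100,180), with the window level with it. Now I slide it over and lower it.

```bash
cat > i.py <<'E'
from h import *
np.set_printoptions(precision=4,suppress=True)
def st(t):
    s=r.get_state(); print(t,s['time'],s['tcp_pos'],s['gripper_width'],s['ft_force'])
hit=r.move_l([.477,-.1662,.254],vel=.06,max_force=8); st(hit)
if not hit:
    st(r.move_l([.477,-.1662,.236],vel=.05,max_force=8)); st(r.move_l([.477,-.1662,.224],vel=.02,max_force=6))
a=vision.get_image("scene")[130:270,160:290,::-1]
b=vision.get_image("wrist")[:,:,::-1]
a=cv2.resize(a,None,fx=3,fy=3,interpolation=2); b=cv2.resize(b,(400,300)); c=np.zeros((420,400,3),np.uint8);c[:300]=b
cv2.imwrite("pics/hang.png",np.hstack([a,c]))
E
python3 i.py
```

```text
False 27.4 [ 0.4767 -0.1663  0.254 ] 0.011305998263240415 [-0.8865  0.7349 -3.3113]
False 27.9083 [ 0.4769 -0.1661  0.2356] 0.011416418419731483 [ 0.0701  0.1814 -2.6825]
True 28.325 [ 0.4773 -0.1663  0.23  ] 0.01136330292910947 [-1.095   0.0264  5.5104]
```

View pics/hang.png

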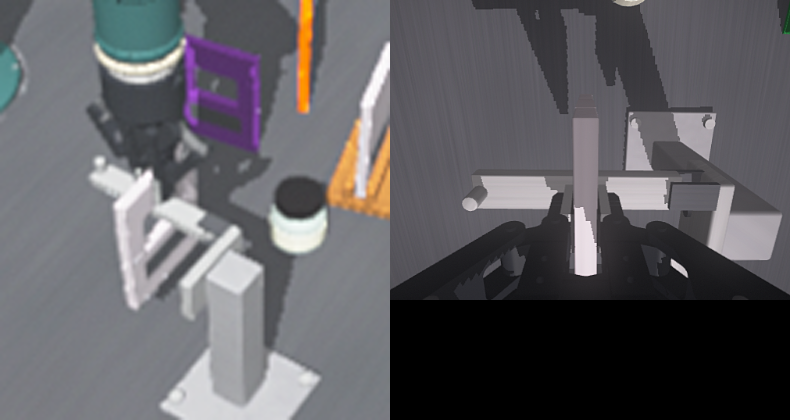

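Contact came at exactly the expected height, and the bar passes through the window at (150,200). I release and check.

```bash
cat > j.py <<'E'
from h import *
np.set_printoptions(precision=4,suppress=True)
r.open_jaws(); r.pause(.3)
p=r.get_state()['tcp_pos']
r.move_l([p[0],p[1],.40],vel=.1)
r.reach([.45,.15,.42],[180,0,95]); r.pause(1)
s=r.get_state(); print(s['time'],s['tcp_pos'],s['ft_force'])
a=cv2.resize(vision.get_image("scene")[120:280,160:300,::-1],(420,480),interpolation=2)
t=vision.get_image("top");b=cv2.resize(t[150:250,260:350,::-1],(378,420),interpolation=2)
cv2.imwrite("pics/top2.png",t[:,:,::-1])
c=np.zeros((480,378,3),np.uint8);c[:420]=b
cv2.imwrite("pics/end.png",np.hstack([a,c]))
E
python3 j.py
```

```text
33.5083 [0.45 0.15 0.42] [0.394  0.5799 0.2473]
```

View pics/end.png

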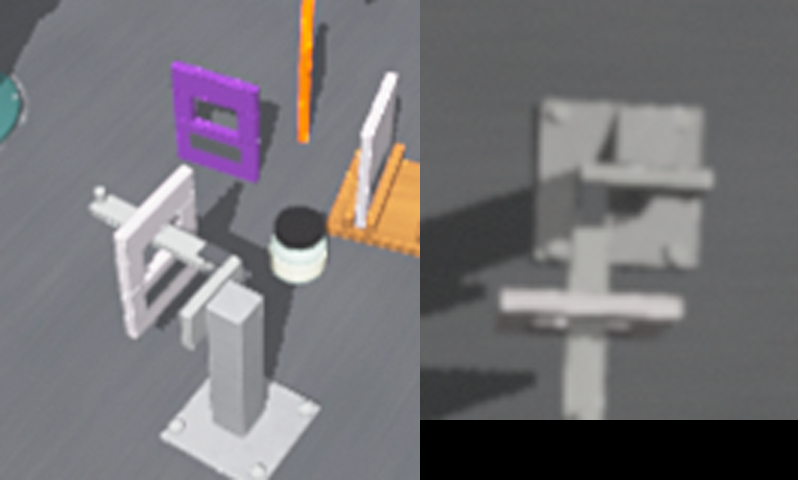

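The plate hangs level on the bar, the hook is still straight out, and the robot is clear.

```bash
python3 -c "
from plant import r
print(r.close_job())"
```

```text
the job is handed in; nothing more can be done
None
```

The hook is swung out to its stop and the window plate hangs at rest on it by its window; the robot is clear, the solid plate, tray, jar and hammer were left alone, and the job was handed in at about 34 s of the 64 s allowed.

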